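Put the scraper back in its slotted tool case

TASK

Lift the lid of the grey tool case right back until it rests on its stop and stays there. Then pick up the wooden-handled flat scraper from the bench and slide it blade first, fully home, into the one empty slot of the rack in the case. Leave it there with the lid standing open, and do not disturb the things lying round about.

Things in the scene. Friction and masses are not known exactly. Their poses are not given: they have to be found in the camera images.
- case: Grey sheet-metal tool case fixed to the bench, 156 deep (x) x 232 wide (y), 100 high to the rim, 112 with the lid shut, walls and floor 4. Origin: centre of its underside; x from its front (lip) to its back (hinge), z up. Inside, three white slotted bays side by side, 68 apart along y: two hold similar wooden-handled scrapers, one is empty; which one varies
- case_lid (a joint): Lid hinge angle in rad: 0 shut, 1.92 (110 degrees, leaning back) resting on its stop. A light lid (160 g) that falls shut if let go before upright and falls back on its stop once clearly past upright
- lid_lip (a point): Middle of the steel lifting lip, a flat tab 34 wide (case y), 8 thick, that stands 31 mm out from the front edge of the lid in the plane of the lid; this point is 16 mm out from the edge, 106 above the bench when shut; it moves with the lid, 180 mm from the hinge line, 6 mm to the outer side of it
- lid_hinge (a point): Middle of the hinge line, at the case's back rim, 100 mm above the bench; the line runs along the case's y axis. Open, the lid stands about 165 mm tall from here and leans 20 degrees back
- scraper: The loose flat scraper, lying on the 3 mm cutting mat on the bench: light wooden handle 64 long x 24 wide x 18 thick, flat steel blade 48 long x 28 wide x 2 thick in the middle of the handle's thickness, 112 long in all, 70 g. Origin: under the middle of the handle; x along the tool to the blade's tip, y across its width, z square to the flat (up as it lies). Its two flats are alike
- scraper_tip (a point): Middle of the blade's end, 80 mm ahead of the handle's middle, 9 mm above the underside
- scraper_grip (a point): Middle of the handle, 9 mm above the underside
- slot: The empty slot. Origin: centre of its mouth; x points into it (to the case's back, 42 degrees below level), y along its width (level), z square to its flat. 34 wide, 6 high, 46 deep; the first 8 mm flare to about 14 x 40. Fully home the tip is 46 past the mouth, the handle's shoulder 2 short of it. Block round the slot: 52 x 22. Neighbours' handles: 68 away centre to centre
- side_cutter: Bystander, to be left alone: red-handled side cutters lying flat, 130 mm. Origin: centre of its underside
- tape_roll: Bystander, to be left alone: roll of tape lying flat, diameter 62, height 19. Origin: centre of its underside
- flux_bottle: Bystander, to be left alone: small dropper bottle standing, 30 wide, 88 high. Origin: centre of its underside
- solder_spool: Bystander, to be left alone: spool standing, diameter 55, height 50. Origin: centre of its underside
- heat_sink: Bystander, to be left alone: finned aluminium heat sink, 40x46x24. Origin: centre of its underside
- esd_brush: Bystander, to be left alone: black toothbrush-like brush, 160 long. Origin: centre of its underside
Mind the look-alikes: they are no part of the job. Several things look just like the scraper: the one meant starts farthest to the robot's left.

How it is judged:
By the outcome, as a careful person would: the job done as asked, in the order asked, and still so for the second after the job is handed in, with the robot touching nothing.
It also fails if it takes over 69 s, if anything falls off the work surface, if the arm or the gripper's body presses on something with over 40 N, if the wrist force passes 120 N, or if a joint passes its speed limit or range.

ROBOT

A 7-joint arm with a two-finger parallel gripper is mounted at the origin on a cart in front of the work surface, level with it; the furniture and walls round the work are solid. World frame = base frame: x ahead of the robot, y to its left, z up, the work surface at z = 0. Lengths are in m, angles in degrees, forces in N, time in s.
With the tool pointing down it reaches from about 0.35 to 0.9 m from the base axis. Payload 19.9 kg.
Tool frame: the origin (TCP) lies at the centre of the arm's flange, where the gripper is bolted on; the fingertips stand r.tip_extent ahead of it and the grasp point (between the pads) lies 155 mm ahead of it (r.tip_extent is the distance from the TCP to the fingertips, in m); z points along the fingers, y is the line along which they close (so a half turn about z gives the same grasp; the last joint's range is limited). The gripper opens to 85 mm and grips with 20 to 120 N. Pads are 22 mm wide; open, the fingers measure 114 mm over their backs; the gripper's body (76 mm by 85 mm) begins 54 mm behind the grasp point. The pads swing forward as they close: fully open they stand 13 mm farther back than shut.
Start: joints at [63.742, 23.915, -0.59, 92.452, 0.269, 63.638, -3.037], TCP at [0.253, -0.571, 0.405] pointing down, gripper open.
Joint ranges: [-161.28, 161.28], [-22.2, 115.67], [-73.04, 71.86], [3.21, 147.25], [-68.34, 248.33], [10.77, 114.83], [-161.83, 161.83]. Speed limits (degrees/s): [108.29, 108.29, 136.94, 136.94, 172.46, 172.46, 172.46].

INTERFACE

Orientations are given as a 3x3 rotation matrix whose columns are the frame's x, y, z axes.
In Python, from cell import r, inverse_kinematics, cams, status gives the robot as it stands. Calls block until the motion is done:
- r.reach(position, orientation): joint-space move of the TCP to a pose.
- r.move_straight(position, rotation=None, v=0.15, until_force=None): straight line of the TCP; rotation=None keeps the orientation; v is the mean speed in m/s. With until_force (N) it stops when the force on the tool has changed by that much, and returns True; else False.
- r.goto_joints(angles): joint-space move.
- r.grip(opening, newtons=None): finger opening in m; newtons is the grip in N (None keeps the last); returns when the fingers have stopped.
- r.dwell(seconds).
- inverse_kinematics(position, orientation): joint angles nearest the present ones, or None.
- cams.get_image(name): name is "side" or "top"; returns a dict with "color" (420x560x3 uint8, red, green, blue), "z_map" (420x560 float32, m along the optical axis (not along the pixel's ray), 0 where there is no reading), "mtx" (3x3 intrinsics, pixels), "k1" (the pictures are not rectified: a ray, as slopes to the right and down, at radius r is drawn at 1 + k1 r^2 times it, then the intrinsics apply), "camera_from_world" (4x4, takes a point from world to camera coordinates). Camera axes: x right, y up, looking along -z (the intrinsics and any distortion apply to the point x, -y, -z); pixel columns grow to the right and rows downward; lengths in m; the calibration is good to about 2 mm. A picture is of the moment at which its call begins.
A pose or a line that the arm cannot do raises r.Unreachable and nothing moves.
- r.finish_job(): hands the job in; it is judged then, once.
Readings, each from a call of its own:
- status.read_t(): time.
- status.read_joint_positions(): joint angles.
- status.read_dq(): joint speeds.
- status.read_effort(): joint torques, N m.
- status.read_ee_pos(): TCP position.
- status.read_eef_rot(): TCP orientation.
- status.read_wrist_force(): force on the tool from outside, world axes, zero at the start.
- status.read_moment(): the same for the moment, N m.
- status.read_opening(): finger opening in m.
- status.read_grasp_force(): force on a finger pad.
Only numpy, scipy, OpenCV 4.12 (cv2) and the standard library are available. Lean on these libraries where they do the work, as an engineer would, in place of code of your own. Each camera call takes 0.05 s, during which the arm holds its last target. There are 200 camera calls.

## Working session

There is one attempt and no reset: what is moved stays moved. The work goes in short steps, each a Python script; the robot and the scene stay as the last script left them, time stands still between calls to the robot, and variables do not carry over. Pictures are saved under pics/ and viewed, at most 10 in all, crops included, and the job is handed in when it is done.

```bash
ls; mkdir -p pics; python3 - <<'E'
from cell import r,cams,status
import cv2,numpy as np
for n in("side","top"):
    d=cams.get_image(n); cv2.imwrite(f"pics/{n}0.png",d["color"][:,:,::-1]); np.savez(f"{n}0.npz",**d)
    print(n,d["mtx"].tolist(),d["k1"],np.round(d["camera_from_world"],3).tolist(),d["z_map"].min(),d["z_map"].max())
print(r.tip_extent,status.read_t(),status.read_eef_rot())
E
```

```text
pics
side [[458.2812672166642, 0.0, 284.35654686230066], [0.0, 458.2812672166642, 204.1951425894684], [0.0, 0.0, 1.0]] 0.003958735004166765 [[-0.913, -0.407, 0.02, 0.549], [0.212, -0.432, 0.877, -0.113], [-0.348, 0.805, 0.48, -1.213], [0.0, 0.0, 0.0, 1.0]] 0.0 3.2653837
top [[535.9690159007, 0.0, 275.44239503224856], [0.0, 535.9690159007, 204.93411393560194], [0.0, 0.0, 1.0]] -0.015985992550183063 [[0.008, -1.0, -0.003, 0.148], [0.998, 0.008, 0.069, -0.533], [-0.069, -0.004, 0.998, -1.503], [0.0, 0.0, 0.0, 1.0]] 0.0 2.3273368
0.1734 0.1 [[ 9.14380123e-01  4.04856392e-01 -5.40804190e-04]
 [ 4.04856741e-01 -9.14379605e-01  9.78804077e-04]
 [-9.82252348e-05 -1.11394721e-03 -9.99999375e-01]]
```

View pics/side0.png

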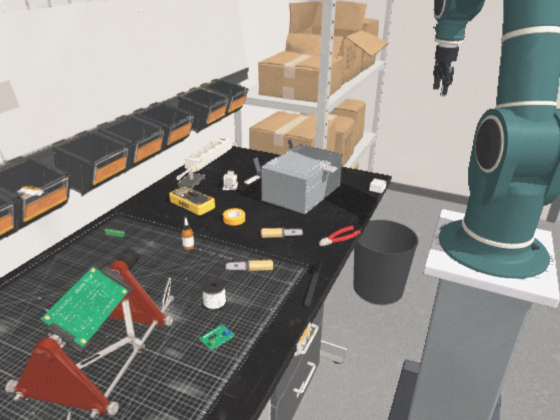

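View pics/top0.png

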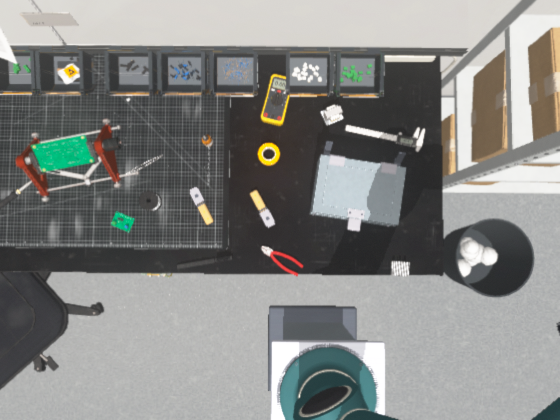

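The side view shows the grey case at (302,178). The top view shows its lid at (358,190) with the lip at (355,218). The target scraper is the leftmost one, on the mat, with its handle at about (206,213) and blade at about (196,195). The look-alike at (262,208) is off the mat.

```bash
cat > h.py <<'E'
import numpy as np,cv2
def load(n,k): return dict(np.load(f"{n}{k}.npz"))
def rays(d,px):
    """undistorted slopes -> camera dirs with unit depth"""
    px=np.atleast_2d(np.asarray(px,float)); K=d["mtx"]
    u=cv2.undistortPoints(px[:,None],K,np.array([float(d["k1"]),0,0,0]))[:,0]
    return np.c_[u[:,0],-u[:,1],-np.ones(len(u))]
def cw(d):
    T=np.linalg.inv(d["camera_from_world"]); return T[:3,:3],T[:3,3]
def plane(d,px,z):
    R,t=cw(d); w=rays(d,px)@R.T; return t+w*((z-t[2])/w[:,2])[:,None]
def cloud(d):
    H,W=d["z_map"].shape; v,u=np.mgrid[:H,:W]
    R,t=cw(d); c=rays(d,np.c_[u.ravel(),v.ravel()])*d["z_map"].reshape(-1,1)
    return (c@R.T+t).reshape(H,W,3)
def proj(d,P):
    P=np.atleast_2d(P); T=d["camera_from_world"]; c=P@T[:3,:3].T+T[:3,3]
    s=np.c_[c[:,0],-c[:,1]]/-c[:,2:]; s*=1+float(d["k1"])*(s**2).sum(1)[:,None]
    K=d["mtx"]; return s*[K[0,0],K[1,1]]+[K[0,2],K[1,2]]
E
python3 - <<'E'
from h import *
d=load("top",0); P=cloud(d); z=P[...,2]; hsv=cv2.cvtColor(d["color"],cv2.COLOR_RGB2HSV)
def blob(m,box):
    u0,u1,v0,v1=box; k=np.zeros_like(m); k[v0:v1,u0:u1]=m[v0:v1,u0:u1]
    n,l,s,c=cv2.connectedComponentsWithStats(k.astype(np.uint8)); i=1+s[1:,4].argmax(); return (l==i)
box=(185,220,180,230)
h,s,v=cv2.split(hsv)
for name,m,zz in(("wood",(s>70)&(v>110)&(h>8)&(h<35),.017),("all",((v>110)&(s<70))|((s>70)&(v>110)&(h>8)&(h<35)),.012)):
    b=blob(m,box); vv,uu=np.nonzero(b); c=cv2.findContours(b.astype(np.uint8),0,2)[0][0][:,0]
    w=plane(d,np.c_[uu,vv],zz)[:,:2]; r=cv2.minAreaRect((w*1000).astype(np.float32)); print(name,len(uu),r,cv2.boxPoints(r).tolist(),"z med",np.median(z[b]))
    print(w.mean(0), P[b].mean(0))
# case lid
b=blob((z>.095)&(z<.16),(300,420,140,240)); print("lid",b.sum(),np.median(z[b]))
w=P[b][:,:2]; r=cv2.minAreaRect((w*1000).astype(np.float32)); print(r,cv2.boxPoints(r).tolist())
o=d["color"].copy(); o[b]=o[b]//2+np.array([100,0,0],np.uint8)
a=cv2.resize(o[130:250,290:420],None,fx=5,fy=5); 
cv2.imwrite("pics/lid.png",a[:,:,::-1])
for nm,bx in(("bottle",(200,216,125,190)),("spool",(135,165,188,215))):
    q=P[bx[2]:bx[3],bx[0]:bx[1]].reshape(-1,3); q=q[(q[:,2]>.03)&(q[:,2]<.2)]; print(nm,len(q),q.mean(0) if len(q) else 0)
E
```

```text
wood 183 ((504.5809020996094, 350.6145935058594), (57.50596618652344, 25.32053565979004), 27.46217918395996) [[473.2294921875, 348.58843994140625], [484.9063720703125, 326.12115478515625], [535.9323120117188, 352.6407470703125], [524.2554321289062, 375.1080322265625]] z med 0.019639138035172587
[0.50426766 0.35099002] [0.5037233  0.34973998 0.02668644]
all 390 ((528.2346801757812, 366.255859375), (115.48558807373047, 32.32197570800781), 26.191831588745117) [[469.2877197265625, 355.27105712890625], [483.553955078125, 326.26788330078125], [587.181640625, 377.24066162109375], [572.9154052734375, 406.24383544921875]] z med 0.01591531292117443
[0.52991998 0.36540268] [0.52954055 0.36450994 0.01884322]
lid 5280 0.11196430897889154
((557.933349609375, -69.2939453125), (233.14695739746094, 194.67135620117188), 81.49090576171875) [[444.4201354980469, -170.18182373046875], [636.9486083984375, -198.98663330078125], [671.446533203125, 31.59393310546875], [478.9180908203125, 60.39874267578125]]
bottle 92 [0.71258105 0.34671473 0.0562954 ]
spool 304 [0.54131642 0.50607594 0.05208939]
```

View pics/lid.png

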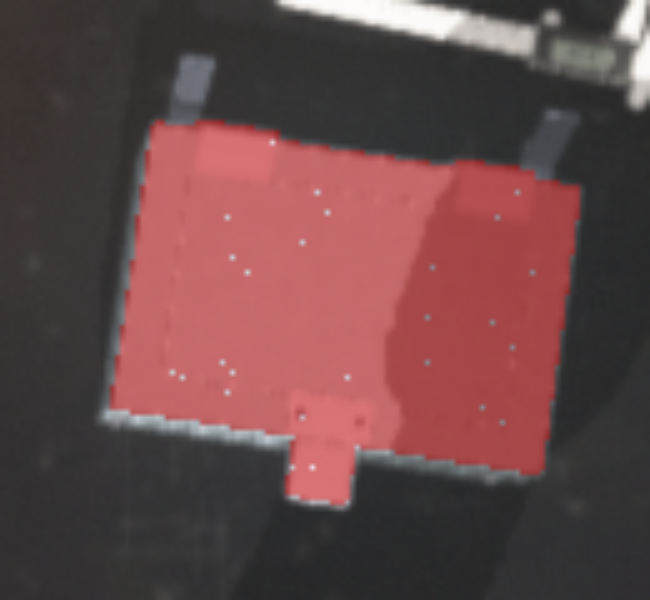

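The mask fits the lid, and the lip spans crop x 288–352, y 445–505. I'll refine the case frame and the scraper in both views.

```bash
python3 - <<'E'
from h import *
d=load("top",0); P=cloud(d); z=P[...,2]
m=np.zeros(z.shape,bool); m[140:240,300:420]=((z>.097)&(z<.13))[140:240,300:420]
m=cv2.morphologyEx(m.astype(np.uint8),cv2.MORPH_CLOSE,np.ones((3,3)))
core=cv2.morphologyEx(m,cv2.MORPH_OPEN,np.ones((25,25)))
def rect(mask,zz):
    vv,uu=np.nonzero(mask); return cv2.minAreaRect((plane(d,np.c_[uu,vv],zz)[:,:2]*1000).astype(np.float32))
rc=rect(core,.112); print("core",rc)
a=np.radians(rc[2]); ax=np.array([np.cos(a),np.sin(a)])
yaw=(rc[2]+45)%90-45; print("yaw",yaw)
c,s=np.cos(np.radians(yaw)),np.sin(np.radians(yaw)); xc=np.array([c,s]);yc=np.array([-s,c])
vv,uu=np.nonzero(m); w=plane(d,np.c_[uu,vv],.111)[:,:2]*1000-np.array(rc[0]); X,Y=w@xc,w@yc
print("X range",np.percentile(X,[0,.3,99.7,100]),"Y",np.percentile(Y,[0,.5,99.5,100]))
l=X<X.min()+22; print("lip Y",Y[l].min(),Y[l].max(),Y[l].mean(),"z",np.median(z[vv[l],uu[l]]),"Xmin",X[l].min())
# scraper
for n,box in(("top",(180,225,178,232)),("side",(222,276,255,276))):
    d=load(n,0); hsv=cv2.cvtColor(d["color"],cv2.COLOR_RGB2HSV).astype(int); h,s,v=[hsv[...,i] for i in range(3)]
    u0,u1,v0,v1=box
    wood=((s>60)&(v>80)&(h>8)&(h<35)); bl=(v>100)&(s<=60)
    for nm,mk,zz in(("wood",wood,.021),("blade",bl,.013)):
        k=np.zeros(mk.shape,np.uint8); k[v0:v1,u0:u1]=mk[v0:v1,u0:u1]
        N,L,S,_=cv2.connectedComponentsWithStats(k); i=1+S[1:,4].argmax(); vv,uu=np.nonzero(L==i)
        w=plane(d,np.c_[uu,vv],zz)[:,:2]*1000; print(n,nm,len(uu),cv2.minAreaRect(w.astype(np.float32)),w.mean(0),S[i][:4])
    np.save
    cr=d["color"][v0:v1,u0:u1]; cv2.imwrite(f"pics/s_{n}.png",cv2.resize(cr,None,fx=10,fy=10,interpolation=cv2.INTER_NEAREST)[:,:,::-1])
a=cv2.imread("pics/s_top.png");b=cv2.imread("pics/s_side.png")
o=np.zeros((540,800,3),np.uint8); a=cv2.resize(a,(330,396)); b=cv2.resize(b,(450,175)); o[:396,:330]=a;o[:175,340:790]=b; cv2.imwrite("pics/scr.png",o)
E
```

```text
core ((569.3070678710938, -70.37548828125), (232.2892303466797, 166.24269104003906), 82.08678436279297)
yaw -7.913215637207031
X range [-108.93864704 -105.47417401  115.00654967  118.52122475] Y [-116.67325345 -115.19232382  114.96309872  116.84766133]
lip Y -15.82514148815317 18.01837689391458 1.1121594546678648 z 0.10960328930700203 Xmin -108.93864703977319
top wood 196 ((504.64605712890625, 350.9264831542969), (58.60158157348633, 26.548721313476562), 27.40264129638672) [504.57546053 350.48484157] [198 204  16  21]
top blade 228 ((531.366455078125, 371.2846374511719), (106.11127471923828, 36.39710235595703), 15.492898941040039) [549.99961338 377.81186446] [189 187  16  38]
side wood 268 ((503.69085693359375, 359.92535400390625), (55.196292877197266, 43.88484573364258), 25.554677963256836) [502.3829051  360.84936616] [249 259  24  12]
side blade 203 ((557.6749877929688, 377.2142028808594), (57.297332763671875, 40.31898880004883), 27.898324966430664) [556.75832462 377.14645105] [225 260  25  11]
```

View pics/scr.png

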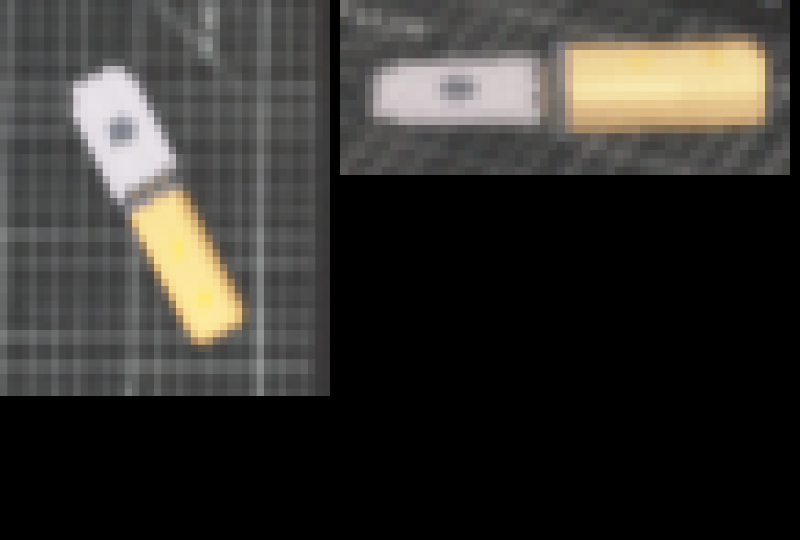

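The wood starts behind a dark ferrule about 6 mm long. That puts the handle centre at about (0.507, 0.353) with a yaw of about 27°, on the mat as expected. The case yaw is about −8°. Next I open the lid.

```bash
cat >> h.py <<'E'
yaw=np.radians(-8.1); xc=np.array([np.cos(yaw),np.sin(yaw),0]); yc=np.array([-np.sin(yaw),np.cos(yaw),0]); zc=np.array([0,0,1.])
C=np.array([.5693,-.0704,0])
def down(ydir,tilt=0,fwd=None):
    """tool frame: y along ydir, z down, tilted by tilt deg toward fwd"""
    t=np.radians(tilt); z=-zc*np.cos(t)+(0 if fwd is None else fwd*np.sin(t)); return np.c_[np.cross(ydir,z),ydir,z]
E
cat > lid.py <<'E'
from h import *
from cell import r,inverse_kinematics as ik,status
H=C+.083*xc+.001*yc+.1*zc
def pt(th,R=.186):
    t=np.radians(th); return H+R*(-np.cos(t)*xc+np.sin(t)*zc)+.005*(np.cos(t)*zc+np.sin(t)*xc)
q0=np.array(status.read_joint_positions())
best=None
for s in(1,-1):
    R=down(s*yc)
    qs=[ik(pt(t)-.155*R[:,2],R) for t in(0,30,60,90,108)]
    if any(q is None for q in qs): print(s,[q is None for q in qs]); continue
    c=abs(np.array(qs[0])-q0).max(); print(s,c)
    if best is None or c<best[0]: best=(c,R)
R=best[1]; T=lambda th:pt(th)-.155*R[:,2]
r.grip(.06,30); r.reach(T(0)+.09*zc,R)
hit=r.move_straight(T(0),v=.1,until_force=10); print("hit",hit,status.read_ee_pos(),T(0))
if not hit:
    r.grip(.02,40); print("open",status.read_opening(),status.read_grasp_force(),status.read_wrist_force(),status.read_t())
    for th in range(9,109,9):
        r.move_straight(T(th),v=.12)
        f=np.array(status.read_wrist_force()); print(th,np.round(f,1),round(status.read_opening(),4))
        if np.linalg.norm(f)>50: print("stop");break
print(status.read_t())
from cell import cams
for n in("side","top"):
    d=cams.get_image(n); cv2.imwrite(f"pics/{n}1.png",d["color"][:,:,::-1]); np.savez(f"{n}1.npz",**d)
E
python3 lid.py
```

```text
1 67.52522449989341
-1 100.24527407432352
hit False [ 0.46768099 -0.05488018  0.26049045] [ 0.46746846 -0.05489715  0.26      ]
open 0.03330119702103651 38.45861792564392 [-4.21190328 -8.06736974 12.99687813] 3.9
9 [ 1.8 -6.9 -2.7] 0.0328
18 [ 0.8 -8.2 -3.1] 0.0331
27 [-0.6 -8.1 -2.8] 0.033
36 [-1.8 -9.4 -1.5] 0.033
45 [-3.  -7.9  0. ] 0.0328
54 [-4.3 -8.8  1.9] 0.033
63 [-4.1 -8.8  3.1] 0.0329
72 [-3.7 -8.7  2.6] 0.033
81 [-2.7 -9.   3.6] 0.0327
90 [-1.9 -8.4  4.4] 0.0327
99 [-1.5 -8.5  3. ] 0.0328
108 [-0.6 -9.2  5.7] 0.0331
8.6
```

Gripped and swung the lid to 108° with low forces. Next I release, retreat upward and look.

```bash
python3 - <<'E'
from h import *
from cell import r,status,cams
r.grip(.055); p=np.array(status.read_ee_pos()); r.move_straight(p+.07*zc,v=.15)
p=np.array(status.read_ee_pos()); r.move_straight(p+np.array([-.12,.22,.05]),v=.25)
print(status.read_t(),status.read_wrist_force())
for n in("side","top"):
    d=cams.get_image(n); cv2.imwrite(f"pics/{n}2.png",d["color"][:,:,::-1]); np.savez(f"{n}2.npz",**d)
a=cv2.imread("pics/top2.png")[120:250,280:430]; b=cv2.imread("pics/side2.png")[100:230,230:380]
o=np.hstack([cv2.resize(i,(400,347),interpolation=cv2.INTER_CUBIC) for i in(a,b)]); cv2.imwrite("pics/v2.png",o)
P=cloud(load("top",2)); q=P[140:240,300:420].reshape(-1,3); rel=q-C; X=rel@xc; Y=rel@yc; k=q[:,2]>.22; print("high pts",k.sum(),X[k].min(),X[k].max(),q[k,2].max())
E
```

```text
10.8333 [-0.85193095  0.07763076 -0.09303159]
high pts 5589 -0.17148064740420138 0.1281692098430005 1.536371965608525
```

View pics/v2.png

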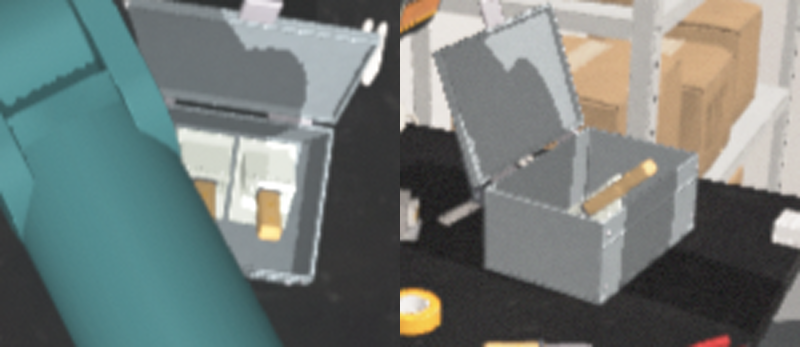

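The lid stands open. Scrapers fill the right and middle bays, and the left bay is hidden behind the arm. I'll move over the scraper, which clears the view, and check the empty bay on the way.

```bash
cat >> h.py <<'E'
A=25.
ps=np.radians(27.); sx=np.array([np.cos(ps),np.sin(ps),0]); sy=np.array([-np.sin(ps),np.cos(ps),0]); G=np.array([.507,.353,.012])
def ins_R(s,a=A):
    """tool orientation with the scraper along the slot axis; s = sign of tool y on scraper y"""
    return down(s*yc,-(42-a),xc)
SX=xc*np.cos(np.radians(42))-zc*np.sin(np.radians(42))
E
python3 - <<'E'
from h import *
from cell import r,status,cams,inverse_kinematics as ik
q0=np.array(status.read_joint_positions()); M=C+.068*yc+.06*zc
for s in(1,-1):
    R=down(s*sy,A,sx); qa=ik(G-.17*R[:,2],R); Ri=ins_R(s)
    qi=[ik(M-SX*k-.17*Ri[:,2],Ri) for k in(.034,.12)]
    print(s,None if qa is None else np.round(qa),[None if q is None else np.round(q) for q in qi])
    if qa is not None and None not in [None if q is None else 1 for q in qi]:
        c=abs(np.array(qa)-q0).max()
        if 'b' not in globals() or c<b[0]: b=(c,s)
s=b[1]; print("sign",s); R=down(s*sy,A,sx)
r.grip(.042,30); T=G-.1697*R[:,2]; r.reach(T+.1*zc,R); print(status.read_t())
for n in("side","top"):
    d=cams.get_image(n); cv2.imwrite(f"pics/{n}3.png",d["color"][:,:,::-1]); np.savez(f"{n}3.npz",**d)
d=load("top",3); 
a=cv2.imread("pics/top3.png")[125:245,290:420]; b=cv2.imread("pics/side3.png")[200:300,190:330]
cv2.imwrite("pics/v3.png",np.hstack([cv2.resize(a,(455,420),interpolation=cv2.INTER_CUBIC),cv2.resize(b,(340,420))]))
P=cloud(d); q=P[130:240,300:420].reshape(-1,3); X=(q-C)@xc; Y=(q-C)@yc
for y0 in(-.068,0,.068):
    print(y0,[(round(x,3),int(1e3*np.median(q[k,2]))) for x in np.arange(-.09,.1,.01) if (k:=(abs(X-x)<.004)&(abs(Y-y0)<.008)).sum()>1])
E
```

```text
1 [-23.  35. -21. 119.  83.  17.   0.] [array([ 24.,  41., -36.,  96.,  20.,  68.,  63.]), array([ 28.,  32., -40., 103.,  15.,  69.,  63.])]
-1 None [array([-41.,  55.,  62.,  98., -45.,  77., -63.]), array([-46.,  42.,  62., 106., -36.,  75., -67.])]
sign 1
12.5667
-0.068 [(np.float64(-0.09), -1), (np.float64(-0.08), 4), (np.float64(-0.07), 95), (np.float64(-0.06), 4), (np.float64(-0.05), 3), (np.float64(-0.04), 8), (np.float64(-0.03), 89), (np.float64(-0.02), 83), (np.float64(-0.01), 75), (np.float64(-0.0), 65), (np.float64(0.01), 58), (np.float64(0.02), 51), (np.float64(0.03), 43), (np.float64(0.04), 34), (np.float64(0.05), 25), (np.float64(0.06), 5), (np.float64(0.07), 4), (np.float64(0.08), 99), (np.float64(0.09), 103)]
0 [(np.float64(-0.09), 0), (np.float64(-0.08), 14), (np.float64(-0.07), 98), (np.float64(-0.06), 1), (np.float64(-0.05), 4), (np.float64(-0.04), 11), (np.float64(-0.03), 92), (np.float64(-0.02), 84), (np.float64(-0.01), 77), (np.float64(-0.0), 68), (np.float64(0.01), 58), (np.float64(0.02), 50), (np.float64(0.03), 44), (np.float64(0.04), 36), (np.float64(0.05), 27), (np.float64(0.06), 8), (np.float64(0.07), 5), (np.float64(0.08), 97), (np.float64(0.09), 102)]
0.068 [(np.float64(-0.09), 0), (np.float64(-0.08), 3), (np.float64(-0.07), 95), (np.float64(-0.06), 3), (np.float64(-0.05), 2), (np.float64(-0.04), 2), (np.float64(-0.03), 5), (np.float64(-0.02), 4), (np.float64(-0.01), 6), (np.float64(-0.0), 5), (np.float64(0.01), 39), (np.float64(0.02), 51), (np.float64(0.03), 43), (np.float64(0.04), 35), (np.float64(0.05), 25), (np.float64(0.06), 7), (np.float64(0.07), 4), (np.float64(0.08), 99), (np.float64(0.09), 105)]
```

View pics/v3.png

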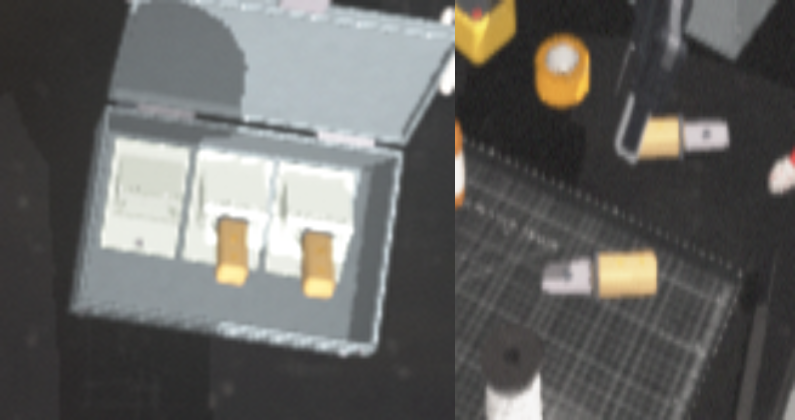

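The left bay is empty. Two neighbours' handles show in the middle bay (crop 232,250) and right bay (317,265). The target scraper is undisturbed, so I grasp it now.

```bash
python3 - <<'E'
from h import *
from cell import r,status,cams
d0=load("side",3); print("proj tip",proj(d0,G+.1*zc))
R=down(sy,A,sx); T=G-.1697*R[:,2]
r.move_straight(T+.03*zc,v=.15)
hit=r.move_straight(T-.008*zc,v=.03,until_force=5); p=np.array(status.read_ee_pos())
print("hit",hit,"dz vs nominal mm",(p-T)*1e3,status.read_wrist_force())
if hit: 
    r.move_straight(p+.0025*zc,v=.05); 
    r.grip(.01,70); print(status.read_opening(),status.read_grasp_force(),status.read_wrist_force())
    print((np.array(status.read_ee_pos())-T)*1e3)
    np.save("Tgrasp.npy",status.read_ee_pos())
print(status.read_t())
d=cams.get_image("side"); np.savez("side4.npz",**d); cv2.imwrite("pics/v4.png",cv2.resize(d["color"][180:310,180:340],(640,520))[:,:,::-1])
E
```

```text
proj tip [[260.26914667 230.13903921]]
hit True dz vs nominal mm [-0.09290745  0.10287011 -4.29259533] [-5.14389328 -3.77960218 14.35521273]
0.022242644094792097 69.11792278289795 [-3.09546607 -1.64805373  6.01124539]
[-0.14281731  0.02948756 -1.77853709]
14.9
```

View pics/v4.png

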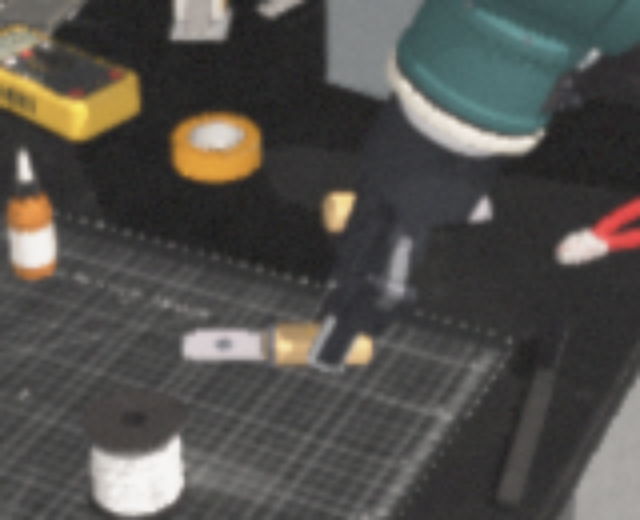

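```bash
python3 - <<'E'
from h import *
d=load("top",3); P=cloud(d); hsv=cv2.cvtColor(d["color"],cv2.COLOR_RGB2HSV).astype(int); h,s,v=[hsv[...,i] for i in range(3)]
a=np.radians(42); N=xc*np.sin(a)+zc*np.cos(a)
q=P[130:240,300:420].reshape(-1,3); rel=q-C; Y=rel@yc; U=rel@SX; W=rel@N
col=hsv[130:240,300:420].reshape(-1,3)
white=(col[:,1]<40)&(col[:,2]>130)
# wood handles
wood=np.zeros(s.shape,np.uint8); wood[150:230,320:410]=((s>80)&(v>90)&(h>5)&(h<35))[150:230,320:410]
n,L,S,_=cv2.connectedComponentsWithStats(wood)
Rw,t=cw(d)
def tilt(uv,p0,nrm):
    w=rays(d,uv)@Rw.T; return t+w*(((p0-t)@nrm)/(w@nrm))[:,None]
for y0 in(-.068,0,.068):
    k=white&(abs(Y-y0)<.02)&(U>-.03)&(U<.03)&(q[:,2]>.015)
    print("block",y0,k.sum(),"W med",np.median(W[k]))
for i in range(1,n):
    if S[i,4]<40: continue
    vv,uu=np.nonzero(L==i); m=np.c_[uu,vv]; Wd=P[vv,uu]-C; 
    Wm=np.median(Wd@N); x=tilt(m,C+N*Wm,N)-C
    print("handle W",Wm,"Y",(x@yc).min(),(x@yc).max(),(x@yc).mean(),"U",np.percentile(x@SX,[0,2,98,100]),"n",len(uu), "pix",S[i])
# block profile, in empty bay: W as function of U
for y0 in(.068,):
    for u in np.arange(-.06,.05,.005):
        k=(abs(Y-y0)<.015)&(abs(U-u)<.0025)
        if k.sum(): print(round(u,3),k.sum(),np.round(np.percentile(W[k],[10,50,90]),4))
k=white&(W>-.02)&(q[:,2]<.06)&(q[:,2]>.03)&(abs(U)<.05)
hh,e=np.histogram(Y[k],bins=np.arange(-.12,.121,.004)); print(list(zip(np.round(e[:-1],3),hh)))
E
```

```text
block -0.068 611 W med 0.13056411731250656
block 0 575 W med 0.13291543365508868
block 0.068 359 W med 0.053379249001828374
handle W 0.04926400318472521 Y -0.010264734048685931 0.011971878321538634 0.0014504718634462976 U [-0.10313118 -0.10153409 -0.03401372 -0.03168387] n 138 pix [352 188   9  18 138]
handle W 0.04903768748611069 Y -0.07835624178642424 -0.05628965174275719 -0.06638764034738942 U [-0.10328881 -0.10172722 -0.03479677 -0.03312878] n 135 pix [377 192   9  18 135]
-0.06 25 [-0.0612 -0.0559 -0.0505]
-0.055 9 [-0.0561 -0.0541 -0.0381]
-0.05 16 [-0.0424 -0.037  -0.0347]
-0.045 26 [-0.0401 -0.0348  0.2402]
-0.04 47 [-0.0363 -0.0274  0.2407]
-0.035 60 [-0.0296  0.2239  0.2316]
-0.03 55 [-0.0262  0.2061  0.2197]
-0.025 73 [-0.0211  0.0375  0.2074]
-0.02 104 [-0.0128  0.0393  0.1939]
-0.015 89 [-0.0058  0.0548  0.1821]
-0.01 97 [-0.0037  0.1275  0.1669]
-0.005 102 [0.004  0.1318 0.1576]
-0.0 63 [0.0065 0.1114 0.143 ]
0.005 21 [0.0061 0.0545 0.1391]
0.01 19 [0.0514 0.0542 0.101 ]
0.015 16 [0.0505 0.0542 0.0952]
0.02 13 [0.0498 0.0535 0.0903]
0.025 25 [0.0511 0.0532 0.0858]
0.03 
[... 1515 characters left out ...]
.int64(0)), (np.float64(0.04), np.int64(10)), (np.float64(0.044), np.int64(20)), (np.float64(0.048), np.int64(19)), (np.float64(0.052), np.int64(24)), (np.float64(0.056), np.int64(20)), (np.float64(0.06), np.int64(20)), (np.float64(0.064), np.int64(19)), (np.float64(0.068), np.int64(19)), (np.float64(0.072), np.int64(24)), (np.float64(0.076), np.int64(17)), (np.float64(0.08), np.int64(25)), (np.float64(0.084), np.int64(17)), (np.float64(0.088), np.int64(18)), (np.float64(0.092), np.int64(13)), (np.float64(0.096), np.int64(0)), (np.float64(0.1), np.int64(0)), (np.float64(0.104), np.int64(0)), (np.float64(0.108), np.int64(0)), (np.float64(0.112), np.int64(0)), (np.float64(0.116), np.int64(0))]
```

The scraper is gripped (22 mm opening, 69 N) around its handle, with the blade clear. The slot mouth works out at case X≈9, Y≈68, z≈47 mm, and the handle fit and block fit agree. Now I lift, go to the pre-insert pose, and check the blade in camera.

```bash
cat >> h.py <<'E'
N=xc*np.sin(np.radians(42))+zc*np.cos(np.radians(42))
M=C-.025*SX+.041*N+.068*yc
def held():
    """handle centre in the tool frame, from the grasp"""
    o=down(sy,A,sx).T@(G-np.load("Tgrasp.npy")); o[1]=0; return o
def tcp_for(tip_past,du=0,dy=0,dn=0):
    R=ins_R(1); return M+SX*(tip_past-.080+du)+yc*dy+N*dn-R@held(),R
E
python3 - <<'E'
from h import *
from cell import r,status,cams,inverse_kinematics as ik
print("M",M,"held",held())
p=np.array(status.read_ee_pos()); r.move_straight(p+.16*zc,v=.25)
T,R=tcp_for(-.06); r.reach(T+.10*zc,R); r.move_straight(T,v=.2)
print(status.read_t(),status.read_opening(),status.read_ee_pos()-T,status.read_wrist_force())
for n in("side","top"):
    d=cams.get_image(n); np.savez(f"{n}5.npz",**d)
tip=M-.06*SX; bc=tip-.024*SX
dt,ds=load("top",5),load("side",5)
for d in(dt,ds): print("tip px",proj(d,tip),"corners",proj(d,[tip+.014*yc,tip-.014*yc,tip-.048*SX+.014*yc,tip-.048*SX-.014*yc]).round(1).tolist(),"M",proj(d,M))
ims=[]
for d in(dt,ds):
    o=d["color"].copy(); u,v=proj(d,tip)[0].astype(int); c=o[v-45:v+45,u-45:u+45]
    c=cv2.resize(c,(400,400),interpolation=cv2.INTER_CUBIC); k=400/90
    for q in(tip+.014*yc,tip-.014*yc,tip-.048*SX+.014*yc,tip-.048*SX-.014*yc,M):
        a=(proj(d,q)[0]-[u-45,v-45]+.5)*k; cv2.circle(c,tuple(int(x) for x in a),3,(255,0,0),1)
    ims.append(c)
cv2.imwrite("pics/v5.png",np.hstack(ims)[:,:,::-1])
E
```

```text
M [ 0.58764867 -0.00432618  0.0471972 ] held [-0.00085484  0.          0.16813622]
17.9833 0.02220524410600075 [0.00028035 0.00066239 0.00086135] [ 0.48296495 -0.19434736  0.22395196]
tip px [[330.78610268 199.32643905]] corners [[325.7, 198.6], [335.9, 200.1], [324.9, 210.9], [335.3, 212.4]] M [[331.61504261 184.72465705]]
tip px [[302.49185242 177.88244589]] corners [[300.1, 179.6], [304.8, 176.2], [311.2, 172.5], [315.9, 169.2]] M [[289.34449271 186.21541812]]
```

View pics/v5.png

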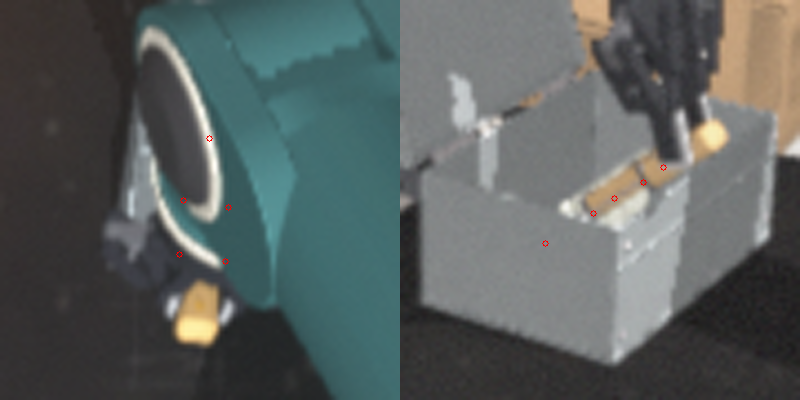

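```bash
python3 - <<'E'
from h import *
a=load("side",5)["color"][150:200,285:335]; b=load("side",3)["color"][150:200,285:335]
o=np.hstack([cv2.resize(i,(400,400),interpolation=cv2.INTER_CUBIC) for i in(a,b)])
o=np.clip(o.astype(float)*1.3,0,255).astype(np.uint8); cv2.imwrite("pics/v6.png",o[:,:,::-1])
E
```

```text
(no output)
```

View pics/v6.png

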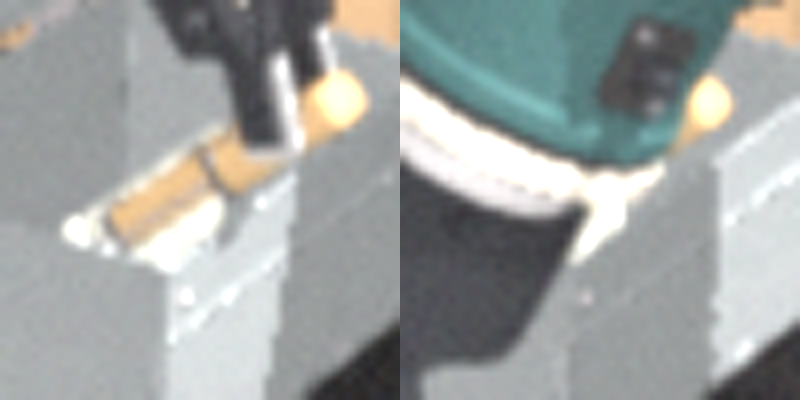

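The held scraper shows its ferrule at px (311,172) against a predicted (311–316, 169–172). The rear end also matches, and the blade is seen edge-on, so its pose is as planned. Insert.

```bash
python3 - <<'E'
from h import *
from cell import r,status
def past(): 
    R=ins_R(1); p=np.array(status.read_ee_pos())+R@held()+.08*SX-M; return np.round(np.array([p@SX,p@yc,p@N])*1e3,1)
T,R=tcp_for(-.006); print(r.move_straight(T,v=.12,until_force=12),past(),np.round(status.read_wrist_force(),1))
for k in(.01,.02,.03,.04,.05):
    T,R=tcp_for(k); hit=r.move_straight(T,v=.04,until_force=15)
    f=np.array(status.read_wrist_force()); print(k,hit,past(),"F(u,y,n)",np.round([f@SX,f@yc,f@N],1),np.round(status.read_moment(),2),round(status.read_opening(),4))
    if hit: break
print(status.read_t())
E
```

```text
False [-6.4  0.3  0.1] [-0.7  0.4 -1.6]
0.01 False [10.1  0.   0.2] F(u,y,n) [ 1.6 -0.3  2.2] [-0.15 -0.89  0.04] 0.0224
0.02 False [20.3 -0.   0.1] F(u,y,n) [2.7 0.5 2.1] [-0.22 -1.2  -0.  ] 0.0224
0.03 False [30.3 -0.1  0.1] F(u,y,n) [ 3.1 -0.6  2.9] [-0.19 -1.34  0.04] 0.0225
0.04 False [40.4 -0.1  0.1] F(u,y,n) [3.3 0.3 3.4] [-0.2  -1.5   0.04] 0.0228
0.05 True [47.6 -0.  -0. ] F(u,y,n) [-10.2  -3.3   6.6] [-0.57  0.9   0.06] 0.0223
20.7
```

The blade went in smoothly and bottomed at 47.6 mm (46 expected). I'll give one firmer push to confirm, then release and withdraw.

```bash
python3 - <<'E'
from h import *
from cell import r,status,cams
T,R=tcp_for(.056); print(r.move_straight(T,v=.03,until_force=14))
f=np.array(status.read_wrist_force()); p=np.array(status.read_ee_pos())+R@held()+.08*SX-M; print(np.round([p@SX*1e3,f@SX,f@yc,f@N],1))
r.grip(.036); print("open",status.read_opening(),np.round(status.read_wrist_force(),1))
p=np.array(status.read_ee_pos()); hit=r.move_straight(p-.06*R[:,2],v=.1,until_force=10); print(hit)
p=np.array(status.read_ee_pos()); r.move_straight(p+np.array([-.05,0,.13]),v=.25)
p=np.array(status.read_ee_pos()); r.move_straight(p+np.array([-.05,.3,0]),v=.3)
print(status.read_t(),np.round(status.read_wrist_force(),1))
for n in("side","top"):
    d=cams.get_image(n); np.savez(f"{n}6.npz",**d)
dt,ds=load("top",6),load("side",6)
a=cv2.resize(dt["color"][120:245,290:420],(416,400),interpolation=cv2.INTER_CUBIC); b=cv2.resize(ds["color"][100:225,240:360],(384,400),interpolation=cv2.INTER_CUBIC)
cv2.imwrite("pics/v7.png",np.hstack([a,b])[:,:,::-1])
hsv=cv2.cvtColor(dt["color"],cv2.COLOR_RGB2HSV).astype(int); h,s,v=[hsv[...,i] for i in range(3)]
w=np.zeros(s.shape,np.uint8); w[150:230,310:410]=((s>80)&(v>90)&(h>5)&(h<35))[150:230,310:410]
n,L,S,_=cv2.connectedComponentsWithStats(w); Rw,t=cw(dt); P=cloud(dt)
for i in range(1,n):
    if S[i,4]<40: continue
    vv,uu=np.nonzero(L==i); ry=rays(dt,np.c_[uu,vv])@Rw.T; p0=C+.049*N; x=t+ry*(((p0-t)@N)/(ry@N))[:,None]-C
    print("handle W",np.median((P[vv,uu]-C)@N),"Y",(x@yc).mean(),"U",np.percentile(x@SX,[0,2,98,100]),len(uu))
E
```

```text
True
[48.6 -8.5 -2.3  8.1]
open 0.03556998474513057 [0.4 0.5 0.4]
False
23.8167 [-0.7 -0.7 -0.1]
handle W 0.04302508553190797 Y 0.07041077401820948 U [-0.10961481 -0.10799262 -0.03848414 -0.03632051] 141
handle W 0.04943235318106518 Y 0.001934776299964319 U [-0.10109783 -0.09966245 -0.03367356 -0.03200407] 135
handle W 0.04881244853948977 Y -0.06638406159576041 U [-0.10324826 -0.10167495 -0.03476602 -0.03308553] 136
```

View pics/v7.png

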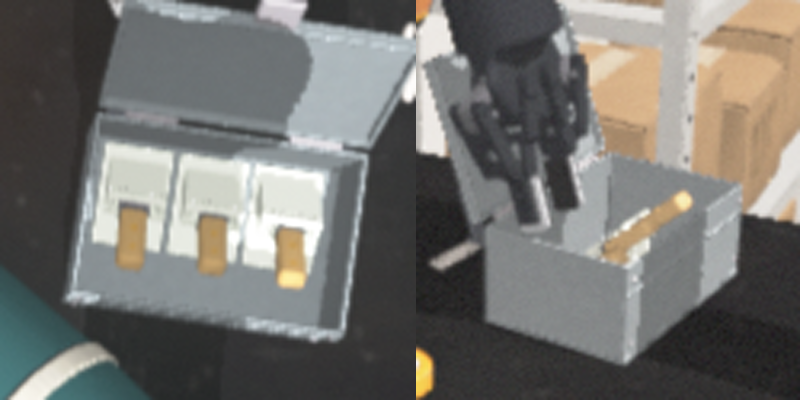

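All three bays now hold scrapers at the same depth, with the new handle's front edge within 1 mm of its neighbours'. It sags slightly, within the slot's play. The lid stands on its stop and the robot is clear, so I hand in.

```bash
python3 -c "
from cell import r
print(r.finish_job())"
```

```text
the job is handed in; nothing more can be done
None
```

The lid is open on its stop and the scraper is fully home in the left (empty) slot; the job is handed in at about 24 s, and the verdict was not shown.

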